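# Snap the lid of the figure tub shut

## Robot

A 6-joint arm with a two-finger parallel gripper is mounted at the origin on the work surface. World frame = base frame: x ahead of the robot, y to its left, z up, the work surface at z = 0. Lengths are in m, angles in rad, forces in N, time in s.
With the tool pointing down it reaches from about 0.35 to 0.975 m from the base axis. Payload 4.9 kg.
Tool frame: the origin (TCP) lies on the mounting face of the last link; the fingertips stand 173 mm ahead of it and the grasp point (between the pads) lies 155 mm ahead of it (tcp_to_grasp is the distance from the TCP to the grasp point, in m); z points along the fingers, y is the line along which they close (so a half turn about z gives the same grasp; the last joint's range is limited). The gripper opens to 85 mm and grips with 20 to 120 N. Pads are 22 mm wide; open, the fingers measure 114 mm over their backs; the gripper's body (76 mm by 85 mm) begins 54 mm behind the grasp point. The pads swing forward as they close: fully open they stand 13 mm farther back than shut.
Start: joints at [-1.228, 0.053, 1.613, -0, 1.476, -0.119], TCP at [0.278, -0.56, 0.405] pointing down, gripper open.
Joint ranges: [-3.01, 3.01], [-1.01, 2.22], [0.06, 2.58], [-1.02, 4.17], [0.09, 2.62], [-3.14, 3.14]. Speed limits (rad/s): [2.57, 2.57, 3.14, 3.14, 3.14, 3.14].

## Interface

Orientations are given as a rotation vector (axis times angle).
In Python, from station import get_obs, get_image, calibration, finish_job, tcp_to_grasp gives the robot as it stands. The module is installed in compiled form; this text tells all that it offers.
- The arm moves only by the tool arm_command, never from a script. Its argument "plan" is a list that holds one entry, the list of rows, each a list of 6 numbers: the shift along the tool's x, y, z in cm, then the turn, a rotation vector about the tool's x, y, z in rad. A call has 1 to 12 rows; each row is the pose to reach, as a shift and turn from the pose commanded when the call began, along the tool's axes at that moment; what a row does not reach only later rows make up. A row lasts 1/12 s, in which the tool goes at most 41.7 mm and 7.16 degrees, less where a joint would pass 70% of its speed; a pose out of reach is approached as far as the arm can. A call with a gripper value outside its range is refused whole. "gripper" is the closure, from -1 (fully open) to 1 (shut), set as the call begins (left out, the last holds). The fingers move at their own pace and stop on an object; "force" is the grip in N (left out, the last holds). Time passes only in rows, so rows that repeat a pose let the fingers close. It gives the time, the measured TCP pose, the force, the opening and the grip force at its end, in the units of the state.
- get_obs(): the state, without advancing time (a new reading comes with each control period).
- get_image(name): name is "side" or "top" or "wrist"; returns (picture, depth): 420x560x3 uint8, blue, green, red; 420x560 float32, m along the optical axis (not along the pixel's ray), 0 where there is no reading.
- calibration(name): a dict with "fx", "fy", "cx", "cy" (pixels), "pose" (4x4, takes a point from camera to world coordinates). Camera axes: x right, y up, looking along -z (the intrinsics and any distortion apply to the point x, -y, -z); pixel columns grow to the right and rows downward; lengths in m; the calibration is good to about 2 mm. A picture is of the moment at which its call begins: read the wrist's pose just before it. calibration takes no time and is no camera call; for the wrist camera it gives the pose at the moment of the call.
- finish_job(): hands the job in; it is judged then, once.
The state is a dict: "t": time; "q": joint angles; "dq": joint speeds; "effort": joint torques, N m; "tool_pos": TCP position; "tool_rot": TCP orientation; "contact_force": force on the tool from outside, world axes, zero at the start; "wrist_torque": the same for the moment, N m; "opening": finger opening in m; "grip_force": force on a finger pad.
Only numpy, scipy, OpenCV 4.12 (cv2) and the standard library are available. Lean on these libraries where they do the work, as an engineer would, in place of code of your own. Each camera call takes 0.05 s, during which the arm holds its last target. There are 200 camera calls.

## Task

The green lid is only lying on the white figure tub. Close it with the fingertips: press it down round the rim, one section after another at its black thumb pads and not on the thin clear window, until all four clips have clicked and the lid is shut all round. Press firmly but without brute force, do not lift the lid or tip, lift or shove the tub, and leave the figures, tape measure and drink where they stand.

Things in the scene. Friction and masses are not known exactly. Their poses are not given: they have to be found in the camera images.
- tub: White plastic tub packed with figures (0.5 to 0.9 kg in all), loose on the table. 104 x 168 mm outside, rim 60.5 mm above the table. Origin: centre of its underside; x across the short way (the -x long side is the front, turned to the robot within 25 degrees), y along the long way, z up.
- lid: Green lid with clear window and four black ribbed thumb pads, 123 x 182 mm, 5 mm thick, springy: it twists, each pad goes down on its own, and it lies crooked while only some clips are shut. Loose on the tub's rolled edge. Origin: mid-lid, at the level that seats on the rim: 69 mm above the tub's underside at the start, 60.5 mm shut. Axes as the tub's.
- press_front_left (a point): Top centre of the front left pad (26 x 38 mm): 52 mm to -x, 60 mm to +y of mid-tub. Pressed straight down it yields 8.5 mm; 8 to 16 N drive its clip over the rim's edge, where it snaps under and stays, hard against the rim. Let go sooner, it comes up again. Height above the tub's underside: 74 to 76 mm open (to 85 while the lid is cocked), 66 shut.
- press_rear_left (a point): Top centre of the rear left pad (26 x 38 mm): 52 mm to +x, 60 mm to +y of mid-tub. Pressed straight down it yields 8.5 mm; 8 to 16 N drive its clip over the rim's edge, where it snaps under and stays, hard against the rim. Let go sooner, it comes up again. Height above the tub's underside: 74 to 76 mm open (to 85 while the lid is cocked), 66 shut.
- press_front_right (a point): Top centre of the front right pad (26 x 38 mm): 52 mm to -x, 60 mm to -y of mid-tub. Pressed straight down it yields 8.5 mm; 8 to 16 N drive its clip over the rim's edge, where it snaps under and stays, hard against the rim. Let go sooner, it comes up again. Height above the tub's underside: 74 to 76 mm open (to 85 while the lid is cocked), 66 shut.
- press_rear_right (a point): Top centre of the rear right pad (26 x 38 mm): 52 mm to +x, 60 mm to -y of mid-tub. Pressed straight down it yields 8.5 mm; 8 to 16 N drive its clip over the rim's edge, where it snaps under and stays, hard against the rim. Let go sooner, it comes up again. Height above the tub's underside: 74 to 76 mm open (to 85 while the lid is cocked), 66 shut.
- window (a joint): The lid's clear window, 80 x 133 mm, a thin sheet 1 mm below the pads' tops: how far it is pushed in (m), 0 at rest. It gives about 1 mm for each newton and springs back.
- figure_red: Bystander: painted red figure 46 mm high on a black disc 32 mm across, loose, standing. Origin: centre of the underside, z up.
- figure_blue: Bystander: painted blue figure, otherwise as the red one.
- tape: Bystander: yellow tape measure, 62 x 34 x 56 mm, loose, standing on its edge. Origin: centre of the underside.
- cup: Bystander: drink in a lidded clear cup with a red sleeve and straw, 87 mm across, 124 mm high, straw to 188 mm, loose. Origin: centre of the underside, z up.
Not all that is in view belongs to the job. Of the things shaped like the lid, the green one is meant. Leave any pink look-alike of the tub alone.

How it is judged:
On the way:
1. the lid goes down section by section: some clip is shut while another is still open (z of any of press_front_left, press_rear_left, press_front_right, press_rear_right in the frame of tub below 0.0685 m and z of any of press_front_left, press_rear_left, press_front_right, press_rear_right in the frame of tub above 0.071 m), for 0.2 s.
At the end, for the whole second after the job is handed in: all four clips are shut (each pad's top less than 68.5 mm above the tub's underside; 66 mm is home), the tub stands level within 30 mm of where it was, tub and lid are at rest, and no bystander has moved 20 mm (z of each of press_front_left, press_rear_left, press_front_right, press_rear_right in the frame of tub below 0.0685 m and angle between tub's own z axis and vertical below 0.05 rad and height (world z) of tub below 0.005 m and linear speed of each of tub, lid below 0.01 m/s and distance of tub from where it was at the start of the episode below 0.03 m and distance of each of figure_red, figure_blue, tape, cup from where it was at the start of the episode below 0.02 m); the robot touches nothing.
It fails at once if the lid is lifted off the tub (its middle 15 mm above where it lay), or the tub is lifted or tipped more than 8 degrees (z of lid in the frame of tub above 0.084 m or height (world z) of tub above 0.012 m or angle between tub's own z axis and vertical above 0.14 rad).
It fails at once if the window is pressed in more than 8 mm (value of joint window above 0.008 m).
It fails at once if the tub is shoved more than 40 mm (distance of tub from where it was at the start of the episode above 0.04 m).
It fails at once if brute force: more than 100 N of the fingers on the lid (contact force between the fingers and lid above 100 N).
It fails at once if a figure, the tape measure or the drink is moved 20 mm or upset (distance of any of figure_red, figure_blue, tape, cup from where it was at the start of the episode above 0.02 m or angle between any of figure_red, figure_blue, tape, cup's own z axis and vertical above 0.35 rad).
It also fails if it takes over 45 s, if anything falls off the work surface, if the arm or the gripper's body presses on something with over 40 N, if the wrist force passes 120 N, or if a joint passes its speed limit or range.

## Working session

There is one attempt and no reset: what is moved stays moved. The work goes in short steps, Python scripts to look and compute and a tool call to move; the robot and the scene stay as the last step left them, time stands still between calls to the robot, and variables do not carry over. Pictures are saved under pics/ and viewed, at most 10 in all, crops included, and the job is handed in when it is done.

Besides the shell and the picture viewer there is one more tool, called after "Emit:" as a command line: name --argument value ..., lists and objects as JSON in quotes. arm_command: Moves the arm, as the interface text tells. Its arguments: {"type":"object","properties":{"plan":{"type":"array"},"gripper":{"type":"number"},"force":{"type":"number"}},"required":["plan"]}

```bash
mkdir -p pics; python3 - <<'E'
from station import *
import cv2, numpy as np
o=get_obs(); print(o['t'],o['tool_pos'],o['tool_rot'],o['opening'],tcp_to_grasp)
for n in ("top","side"):
    im,d=get_image(n); cv2.imwrite(f"pics/{n}0.png",im); np.save(f"pics/{n}0.npy",d)
    c=calibration(n); print(n,{k:(np.round(v,4).tolist() if k=="pose" else v) for k,v in c.items()})
E
```

```text
0.0 [ 0.2783758  -0.55927674  0.40346609] [-3.05621304e+00 -7.18480439e-01  4.03634130e-04] 0.08541786522909163 0.1547
top {'fx': 493.261709150075, 'fy': 493.261709150075, 'cx': 276.37116667149354, 'cy': 207.77453789062506, 'pose': [[-0.0011, 0.9969, -0.0789, 0.4754], [-0.9999, 0.0001, 0.0147, 0.0974], [0.0146, 0.0789, 0.9968, 1.0188], [0.0, 0.0, 0.0, 1.0]]}
side {'fx': 383.9490141410068, 'fy': 383.9490141410068, 'cx': 279.7992228645359, 'cy': 210.976782616997, 'pose': [[0.9276, 0.2823, -0.2447, 0.3492], [-0.3732, 0.671, -0.6407, -0.4166], [-0.0167, 0.6856, 0.7277, 0.6414], [0.0, 0.0, 0.0, 1.0]]}
```

View pics/top0.png

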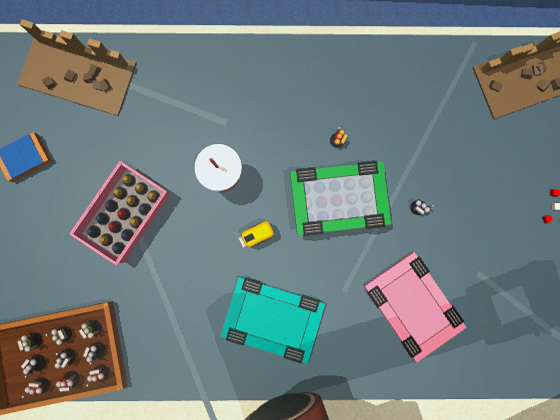

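View pics/side0.png

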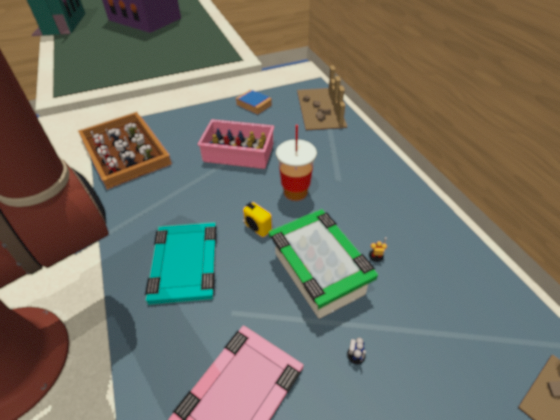

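Lid-like or tub-like things in the top view:
- green lid with window on the white tub, about (340,199)
- plain teal lid (273,320)
- pink lid (415,305)
- pink tub (120,212)

The description picks the green one with the clear window at (340,199). Its pads are front-left (313,228), front-right (374,222), rear-left (306,174) and rear-right (368,168). Cup (218,167), tape (257,234) and figures (340,138) and (422,208) are clear of the pads.

```bash
cat > h.py <<'E'
import cv2, numpy as np
from station import *
from scipy.spatial.transform import Rotation as R
def ray(n,uv,z):
    c=calibration(n);P=c['pose'];d=P[:3,:3]@np.array([(uv[0]-c['cx'])/c['fx'],-(uv[1]-c['cy'])/c['fy'],-1])
    return P[:3,3]+d*(z-P[2,3])/d[2]
E
python3 - <<'E'
from h import *
im=cv2.imread("pics/top0.png"); d=np.load("pics/top0.npy")
cr=im[150:250,280:402]; cv2.imwrite("pics/crop.png",cv2.resize(cr,None,fx=5,fy=5,interpolation=cv2.INTER_CUBIC))
h=cv2.cvtColor(im,cv2.COLOR_BGR2HSV)
g=cv2.inRange(h,(50,150,60),(72,255,255)); g[:150]=0;g[250:]=0;g[:,:280]=0;g[:,402:]=0
b=cv2.inRange(h,(0,0,0),(180,255,75)); 
hull=np.zeros_like(g); cv2.fillPoly(hull,[cv2.convexHull(cv2.findNonZero(g))],255)
hull=cv2.dilate(hull,np.ones((5,5)))
b=cv2.morphologyEx(b&hull,cv2.MORPH_CLOSE,np.ones((5,5)))
P={}
for c in cv2.findContours(b,0,2)[0]:
    if cv2.contourArea(c)<60: continue
    r=cv2.minAreaRect(c); p=ray("top",r[0],.0755); print(np.round(r[0],1),np.round(r[1],1),round(r[2],1),p.round(4))
c,pose=calibration("top"),calibration("top")['pose']
for uv in [(313,228),(374,222),(306,174),(368,168)]:
    z=d[uv[1],uv[0]]; print("depth z",(pose@np.array([(uv[0]-c['cx'])/c['fx']*z,-(uv[1]-c['cy'])/c['fy']*z,-z,1]))[:3].round(4))
r=cv2.minAreaRect(cv2.findNonZero(g)); print("lid",r,ray("top",r[0],.073).round(4),[ray("top",p,.073)[:2].round(4).tolist() for p in cv2.boxPoints(r)])
E
```

```text
[312.4 228. ] [12.8 18.9] 83.7 [0.5113 0.0146 0.0755]
[374.  221.1] [12.9 19.2] 82.9 [ 0.5244 -0.1039  0.0755]
[305.9 174.3] [12.6 19. ] 83.7 [0.6148 0.0263 0.0755]
[367.3 167.6] [12.4 18.8] 84.3 [ 0.6281 -0.0927  0.0755]
depth z [0.5114 0.0131 0.072 ]
depth z [ 0.5229 -0.1049  0.0709]
depth z [0.6158 0.0261 0.0737]
depth z [ 0.6276 -0.0944  0.0736]
lid ((340.0692443847656, 197.633056640625), (63.1856803894043, 94.62319946289062), 83.75808715820312) [ 0.5699 -0.0396  0.073 ] [[0.621, 0.0577], [0.6414, -0.1253], [0.5192, -0.1363], [0.4995, 0.045]]
```

View pics/crop.png

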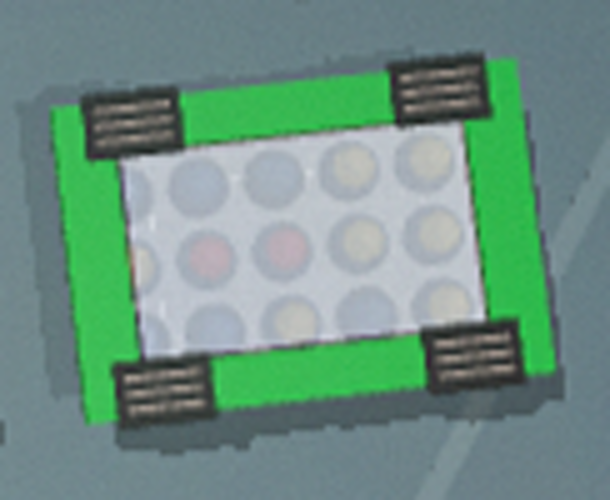

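The crop shows the clear-windowed green lid with its four black pads at its corners, crop px (132,122), (440,88), (163,390) and (475,355). That confirms the choice. The tub's yaw is about 0.112 rad.

```bash
cat >> h.py <<'E'
C=np.array([.5697,-.0389]); YAW=.112
def pad(fx,sy,ax=.052,ay=.060):
    return C+np.array([[np.cos(YAW),-np.sin(YAW)],[np.sin(YAW),np.cos(YAW)]])@np.array([fx*ax,sy*ay])
def delta(xy,tipz):
    o=get_obs(); T=R.from_rotvec(o['tool_rot']); best=None
    for k in (0,np.pi):
        G=R.from_euler('z',YAW+k)*R.from_euler('x',np.pi)
        t=(T.inv()*G).as_rotvec()
        if best is None or np.linalg.norm(t)<np.linalg.norm(best): best=t
    p=np.array([*xy,tipz+.173])
    print("t",o['t'],"shift cm",(T.inv().apply(p-o['tool_pos'])*100).round(2),"turn",best.round(4),'f',o['contact_force'].round(1))
E
python3 -c "
from h import *
o=get_obs();print(R.from_rotvec(o['tool_rot']).as_matrix().round(3))
for f in(-1,1):
  for s in (1,-1): print(f,s,pad(f,s).round(4))
delta(pad(-1,1),.125)"
```

```text
[[ 0.895  0.446 -0.001]
 [ 0.446 -0.895  0.002]
 [ 0.    -0.002 -1.   ]]
-1 1 [0.5113 0.0149]
-1 -1 [ 0.5247 -0.1043]
1 1 [0.6147 0.0265]
1 -1 [ 0.6281 -0.0927]
t 0.1 shift cm [ 46.44 -41.01  10.64] turn [-1.900e-03  1.000e-04  3.498e-01] f [ 0.5 -0.8 -0.3]
```

Emit:
arm_command --plan '[[[46.4, -41.0, 10.6, -0.002, 0, 0.35], [46.4, -41.0, 10.6, -0.002, 0, 0.35], [46.4, -41.0, 10.6, -0.002, 0, 0.35], [46.4, -41.0, 10.6, -0.002, 0, 0.35], [46.4, -41.0, 10.6, -0.002, 0, 0.35], [46.4, -41.0, 10.6, -0.002, 0, 0.35], [46.4, -41.0, 10.6, -0.002, 0, 0.35], [46.4, -41.0, 10.6, -0.002, 0, 0.35], [46.4, -41.0, 10.6, -0.002, 0, 0.35], [46.4, -41.0, 10.6, -0.002, 0, 0.35], [46.4, -41.0, 10.6, -0.002, 0, 0.35], [46.4, -41.0, 10.6, -0.002, 0, 0.35]]]' --gripper 1 --force 40

```text
t: 1.1
tool_pos: [0.4637, -0.1007, 0.3198]
tool_rot: [3.135, 0.175, 0.001]
contact_force: [1.1, -0.2, -0.1]
opening: 0.0004
grip_force: 0.0
```

```bash
python3 -c "
from h import *
delta(pad(-1,1),.125)"
```

```text
t 1.1 shift cm [  6.02 -10.96   2.16] turn [ 0.002  -0.0005 -0.0003] f [ 1.1 -0.2 -0.1]
```

Emit:
arm_command --plan '[[[6.0, -11.0, 2.2, 0, 0, 0], [6.0, -11.0, 2.2, 0, 0, 0], [6.0, -11.0, 2.2, 0, 0, 0], [6.0, -11.0, 2.2, 0, 0, 0], [6.0, -11.0, 2.2, 0, 0, 0], [6.0, -11.0, 2.2, 0, 0, 0], [6.0, -11.0, 2.2, 0, 0, 0]]]'

```text
t: 1.68
tool_pos: [0.5109, 0.0123, 0.2982]
tool_rot: [3.135, 0.173, 0.001]
contact_force: [-0.1, 0.2, 0.2]
opening: 0.0
grip_force: 0.0
```

```bash
python3 -c "
from h import *
delta(pad(-1,1),.09)
im,d=get_image('side');cv2.imwrite('pics/side1.png',cv2.resize(im[180:340,210:430],None,fx=3,fy=3))"
```

```text
t 1.6833 shift cm [ 0.08 -0.27  3.52] turn [ 0.0023 -0.0002 -0.0014] f [-0.1  0.2  0.2]
```

View pics/side1.png

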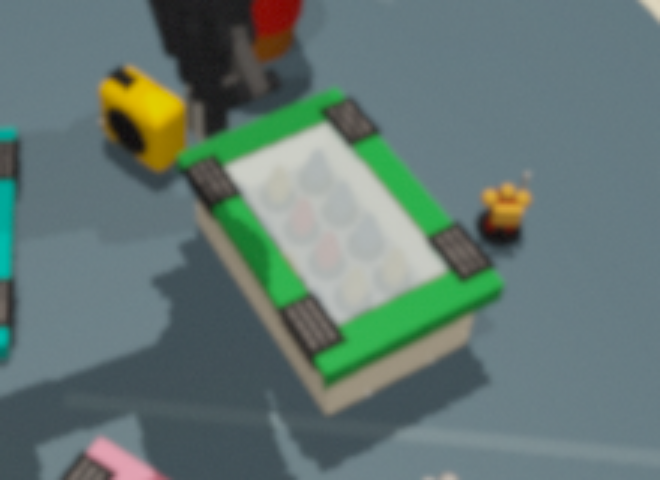

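The side crop shows the shut fingertips at crop px (200,130), hanging above the front-left pad at (212,182). They are clear of the tape at (143,120). Going down slowly.

Emit:
arm_command --plan '[[[0.1, -0.3, 1.5, 0.002, 0, 0], [0.1, -0.3, 3.2, 0.002, 0, 0], [0.1, -0.3, 4.2, 0.002, 0, 0], [0.1, -0.3, 4.5, 0.002, 0, 0], [0.1, -0.3, 4.7, 0.002, 0, 0], [0.1, -0.3, 4.9, 0.002, 0, 0], [0.1, -0.3, 5.1, 0.002, 0, 0], [0.1, -0.3, 5.2, 0.002, 0, 0], [0.1, -0.3, 5.2, 0.002, 0, 0], [0.1, -0.3, 5.2, 0.002, 0, 0]]]'

```text
t: 2.57
tool_pos: [0.5121, 0.016, 0.2475]
tool_rot: [3.136, 0.176, 0.002]
contact_force: [-3.8, -1.1, 5.7]
opening: 0.0001
grip_force: 2.9
```

```bash
python3 -c "
from h import *
delta(pad(-1,1),.066)"
```

```text
t 2.5667 shift cm [-0.09  0.1   0.85] turn [ 0.0008 -0.001   0.    ] f [-3.8 -1.1  5.7]
```

Emit:
arm_command --plan '[[[-0.1, 0.1, 0.2, 0, 0, 0], [-0.1, 0.1, 0.4, 0, 0, 0], [-0.1, 0.1, 0.5, 0, 0, 0], [-0.1, 0.1, 0.6, 0, 0, 0], [-0.1, 0.1, 0.7, 0, 0, 0], [-0.1, 0.1, 0.7, 0, 0, 0]]]'

```text
t: 3.07
tool_pos: [0.5112, 0.0151, 0.2398]
tool_rot: [-3.137, -0.176, -0.002]
contact_force: [-1.5, -0.4, 3.9]
opening: 0.0003
grip_force: 2.1
```

Emit:
arm_command --plan '[[[0, 0, 0.1, 0, 0, 0], [0, 0, 0.2, 0, 0, 0], [0, 0, 0.2, 0, 0, 0]]]'

```text
t: 3.32
tool_pos: [0.5116, 0.0151, 0.2394]
tool_rot: [3.137, 0.176, 0.001]
contact_force: [-6.2, 0.6, 14.0]
opening: 0.0001
grip_force: 7.0
```

Emit:
arm_command --plan '[[[0, 0, 0.1, 0, 0, 0], [0, 0, 0.2, 0, 0, 0], [0, 0, 0.2, 0, 0, 0]]]'

```text
t: 3.57
tool_pos: [0.512, 0.015, 0.2392]
tool_rot: [3.136, 0.176, 0.001]
contact_force: [-10.9, 0.7, 22.3]
opening: 0.0
grip_force: 11.6
```

Emit:
arm_command --plan '[[[0, 0, -2, 0, 0, 0], [0, 0, -4, 0, 0, 0], [0, 0, -4.5, 0, 0, 0], [0, 0, -4.5, 0, 0, 0]]]'

```text
t: 3.9
tool_pos: [0.5116, 0.015, 0.2819]
tool_rot: [3.136, 0.176, 0.007]
contact_force: [0.2, 0.7, 0.1]
opening: -0.0004
grip_force: 0.0
```

```bash
python3 -c "
from h import *
delta(pad(1,1),.09)
im,d=get_image('side');cv2.imwrite('pics/side2.png',cv2.resize(im[180:340,210:430],None,fx=3,fy=3))"
```

```text
t 3.9 shift cm [10.36 -0.    1.94] turn [ 0.0009 -0.0045 -0.0002] f [0.2 0.7 0.1]
```

View pics/side2.png

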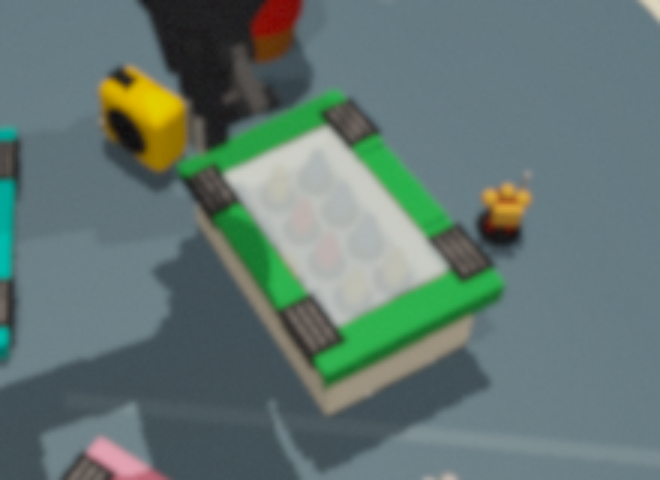

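The front-left pad has dropped from crop y 182 to 188 and stays down, the tub hasn't moved, and the other pads are still up. Next is rear-left.

Emit:
arm_command --plan '[[[4, 0, 0, 0, -0.004, 0], [8, 0, 0, 0, -0.004, 0], [10.4, 0, 0, 0, -0.004, 0], [10.4, 0, 1, 0, -0.004, 0], [10.4, 0, 2, 0, -0.004, 0], [10.4, 0, 2.3, 0, -0.004, 0], [10.4, 0, 2.6, 0, -0.004, 0], [10.4, 0, 2.9, 0, -0.004, 0], [10.4, 0, 3.1, 0, -0.004, 0], [10.4, 0, 3.3, 0, -0.004, 0], [10.4, 0, 3.3, 0, -0.004, 0]]]'

```text
t: 4.87
tool_pos: [0.614, 0.0266, 0.2476]
tool_rot: [3.136, 0.175, -0.006]
contact_force: [-1.9, -0.3, 1.9]
opening: 0.0003
grip_force: 0.7
```

```bash
python3 -c "
from h import *
delta(pad(1,1),.066)"
```

```text
t 4.8667 shift cm [0.07 0.01 0.86] turn [ 0.      0.0036 -0.0003] f [-1.9 -0.3  1.9]
```

Emit:
arm_command --plan '[[[0.1, 0, 0.2, 0, 0.003, 0], [0.1, 0, 0.4, 0, 0.003, 0], [0.1, 0, 0.5, 0, 0.003, 0], [0.1, 0, 0.6, 0, 0.003, 0], [0.1, 0, 0.7, 0, 0.003, 0], [0.1, 0, 0.8, 0, 0.003, 0], [0.1, 0, 0.8, 0, 0.003, 0]]]'

```text
t: 5.45
tool_pos: [0.6154, 0.0267, 0.2396]
tool_rot: [3.137, 0.175, -0.0]
contact_force: [-1.3, 0.0, 3.5]
opening: -0.0001
grip_force: 1.7
```

Emit:
arm_command --plan '[[[0, 0, 0.1, 0, 0, 0], [0, 0, 0.2, 0, 0, 0], [0, 0, 0.2, 0, 0, 0]]]'

```text
t: 5.7
tool_pos: [0.6157, 0.0267, 0.2393]
tool_rot: [3.136, 0.176, 0.0]
contact_force: [-5.7, 1.1, 10.2]
opening: 0.0
grip_force: 5.7
```

Emit:
arm_command --plan '[[[0, 0, 0.1, 0, 0, 0], [0, 0, 0.2, 0, 0, 0], [0, 0, 0.2, 0, 0, 0]]]'

```text
t: 5.95
tool_pos: [0.6165, 0.0268, 0.2391]
tool_rot: [3.136, 0.176, 0.004]
contact_force: [-5.8, 1.5, 17.2]
opening: 0.0003
grip_force: 8.2
```

Emit:
arm_command --plan '[[[0, 0, -2, 0, 0, 0], [0, 0, -4, 0, 0, 0], [0, 0, -4.5, 0, 0, 0], [0, 0, -4.5, 0, 0, 0]]]'

```text
t: 6.28
tool_pos: [0.616, 0.0267, 0.2821]
tool_rot: [3.136, 0.175, 0.006]
contact_force: [0.1, -0.1, -0.3]
opening: 0.0003
grip_force: 0.0
```

```bash
python3 -c "
from h import *
delta(pad(1,-1),.09)"
```

```text
t 6.2833 shift cm [-0.14 12.    1.92] turn [ 0.0007 -0.0036 -0.0002] f [ 0.1 -0.1 -0.3]
```

Emit:
arm_command --plan '[[[-0.1, 4, 0, 0, -0.003, 0], [-0.1, 8, 0, 0, -0.003, 0], [-0.1, 12, 0, 0, -0.003, 0], [-0.1, 12, 0.8, 0, -0.003, 0], [-0.1, 12, 1.6, 0, -0.003, 0], [-0.1, 12, 2.0, 0, -0.003, 0], [-0.1, 12, 2.3, 0, -0.003, 0], [-0.1, 12, 2.6, 0, -0.003, 0], [-0.1, 12, 2.9, 0, -0.003, 0], [-0.1, 12, 3.1, 0, -0.003, 0], [-0.1, 12, 3.3, 0, -0.003, 0], [-0.1, 12, 3.3, 0, -0.003, 0]]]'

```text
t: 7.28
tool_pos: [0.6281, -0.0919, 0.2481]
tool_rot: [-3.136, -0.176, 0.002]
contact_force: [0.1, 2.4, 3.4]
opening: 0.0002
grip_force: 1.2
```

```bash
python3 -c "
from h import *
delta(pad(1,-1),.066)"
```

```text
t 7.2833 shift cm [-0.01  0.08  0.91] turn [-0.0005  0.0015  0.0004] f [0.1 2.4 3.4]
```

Emit:
arm_command --plan '[[[0, 0.1, 0.2, 0, 0, 0], [0, 0.1, 0.4, 0, 0, 0], [0, 0.1, 0.5, 0, 0, 0], [0, 0.1, 0.6, 0, 0, 0], [0, 0.1, 0.7, 0, 0, 0], [0, 0.1, 0.8, 0, 0, 0], [0, 0.1, 0.8, 0, 0, 0]]]'

```text
t: 7.87
tool_pos: [0.6276, -0.094, 0.24]
tool_rot: [3.136, 0.175, -0.008]
contact_force: [-3.7, 0.9, 7.2]
opening: -0.0
grip_force: 3.5
```

Emit:
arm_command --plan '[[[0, 0, 0.1, 0, 0, 0], [0, 0, 0.2, 0, 0, 0], [0, 0, 0.3, 0, 0, 0], [0, 0, 0.3, 0, 0, 0]]]'

```text
t: 8.2
tool_pos: [0.6282, -0.094, 0.2397]
tool_rot: [3.136, 0.175, -0.006]
contact_force: [-7.7, 2.3, 17.6]
opening: -0.0
grip_force: 8.4
```

Emit:
arm_command --plan '[[[0, 0, -2, 0, 0, 0], [0, 0, -4, 0, 0, 0], [0, 0, -4.5, 0, 0, 0], [0, 0, -4.5, 0, 0, 0]]]'

```text
t: 8.53
tool_pos: [0.6283, -0.094, 0.2829]
tool_rot: [3.135, 0.175, -0.001]
contact_force: [0.0, -0.2, 0.3]
opening: 0.0002
grip_force: 0.0
```

```bash
python3 -c "
from h import *
delta(pad(-1,-1),.09)"
```

```text
t 8.5333 shift cm [-10.41  -0.13   2.  ] turn [ 0.0016  0.0006 -0.0004] f [ 0.  -0.2  0.3]
```

Emit:
arm_command --plan '[[[-4, -0.1, 0, 0.001, 0, 0], [-8, -0.1, 0, 0.001, 0, 0], [-10.4, -0.1, 0, 0.001, 0, 0], [-10.4, -0.1, 0.8, 0.001, 0, 0], [-10.4, -0.1, 1.6, 0.001, 0, 0], [-10.4, -0.1, 2.0, 0.001, 0, 0], [-10.4, -0.1, 2.3, 0.001, 0, 0], [-10.4, -0.1, 2.6, 0.001, 0, 0], [-10.4, -0.1, 2.9, 0.001, 0, 0], [-10.4, -0.1, 3.1, 0.001, 0, 0], [-10.4, -0.1, 3.4, 0.001, 0, 0], [-10.4, -0.1, 3.4, 0.001, 0, 0]]]'

```text
t: 9.53
tool_pos: [0.5245, -0.1042, 0.2475]
tool_rot: [-3.136, -0.176, 0.005]
contact_force: [0.2, -0.2, 1.9]
opening: 0.0001
grip_force: 0.8
```

```bash
python3 -c "
from h import *
delta(pad(-1,-1),.066)"
```

```text
t 9.5333 shift cm [0.02 0.01 0.85] turn [-0.0009  0.0034  0.    ] f [ 0.2 -0.2  1.9]
```

Emit:
arm_command --plan '[[[0, 0, 0.2, 0, 0, 0], [0, 0, 0.4, 0, 0, 0], [0, 0, 0.5, 0, 0, 0], [0, 0, 0.6, 0, 0, 0], [0, 0, 0.7, 0, 0, 0], [0, 0, 0.8, 0, 0, 0], [0, 0, 0.8, 0, 0, 0]]]'

```text
t: 10.12
tool_pos: [0.5242, -0.1042, 0.2395]
tool_rot: [-3.136, -0.175, 0.006]
contact_force: [-0.1, 0.2, 0.2]
opening: -0.0002
grip_force: 0.1
```

Emit:
arm_command --plan '[[[0, 0, 0.1, 0, 0, 0], [0, 0, 0.2, 0, 0, 0], [0, 0, 0.3, 0, 0, 0], [0, 0, 0.3, 0, 0, 0]]]'

```text
t: 10.45
tool_pos: [0.5248, -0.1044, 0.2392]
tool_rot: [-3.136, -0.176, 0.006]
contact_force: [-6.5, 1.7, 14.8]
opening: -0.0002
grip_force: 7.1
```

Clicked. Now lift, clear the view and check.

Emit:
arm_command --plan '[[[0, 0, -2, 0, 0, 0], [0, 0, -4, 0, 0, 0], [0, 0, -8, 0, 0, 0], [0, 0, -12, 0, 0, 0], [-4, 4, -14, 0, 0, 0], [-6, 8, -14, 0, 0, 0], [-8, 12, -14, 0, 0, 0], [-10, 16, -14, 0, 0, 0], [-10, 20, -14, 0, 0, 0], [-10, 22, -14, 0, 0, 0], [-10, 22, -14, 0, 0, 0], [-10, 22, -14, 0, 0, 0]]]'

```text
t: 11.45
tool_pos: [0.4494, -0.336, 0.3761]
tool_rot: [-3.135, -0.17, 0.006]
contact_force: [0.5, 0.3, -0.5]
opening: 0.0001
grip_force: 0.0
```

```bash
python3 - <<'E'
from h import *
im,d=get_image('side');s=cv2.resize(im[180:340,210:430],None,fx=3,fy=3)
cv2.imwrite('pics/side3.png',s)
im,d=get_image('top');cv2.imwrite('pics/top3.png',im)
d0=np.load('pics/top0.npy')
h=cv2.cvtColor(im,cv2.COLOR_BGR2HSV)
b=cv2.inRange(h,(0,0,0),(180,255,75));m=np.zeros_like(b);m[155:240,288:394]=255
b=cv2.morphologyEx(b&m,cv2.MORPH_CLOSE,np.ones((5,5)))
for c in cv2.findContours(b,0,2)[0]:
    if cv2.contourArea(c)<60: continue
    r=cv2.minAreaRect(c);k=np.zeros_like(b);cv2.drawContours(k,[c],-1,255,-1);k=cv2.erode(k,np.ones((5,5)))>0
    print(np.round(r[0],1),ray("top",r[0],.066).round(4),"depth drop mm",1e3*(np.median(d[k])-np.median(d0[k])))
print(get_obs()['t'],get_obs()['contact_force'])
E
```

```text
[312.5 228.1] [0.5115 0.0136 0.066 ] depth drop mm 8.704066
[377.1 223.5] [ 0.5202 -0.1119  0.066 ] depth drop mm 8.554816
[306.1 175.1] [0.6148 0.0253 0.066 ] depth drop mm 8.53169
[367.1 168.2] [ 0.6284 -0.0942  0.066 ] depth drop mm 8.975803
11.55 [ 0.25042837  0.6063502  -0.45877038]
```

View pics/side3.png

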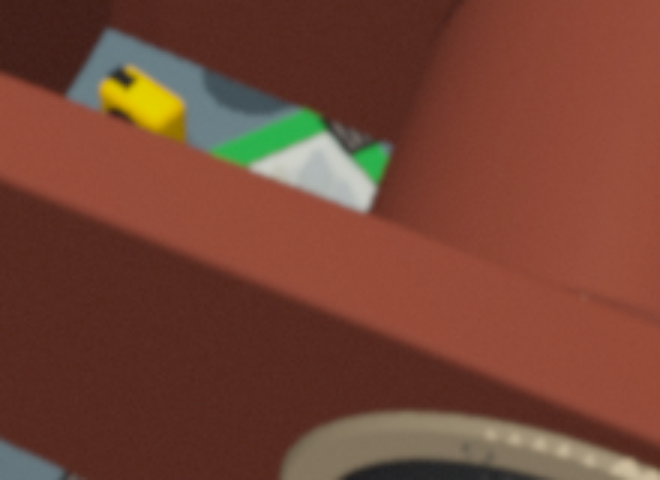

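View pics/top3.png

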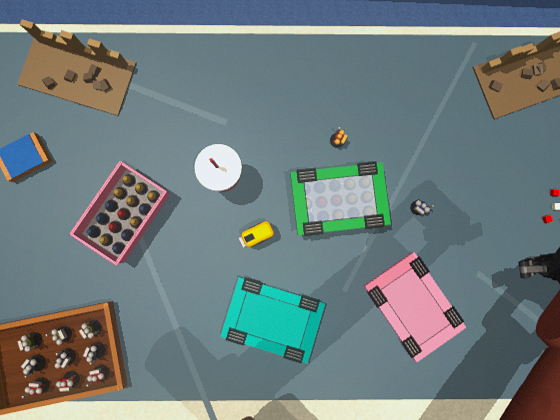

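In the side view the arm hides most of the tub. The top view shows the lid level at (340,199), with all four pads 8.5 to 9 mm lower than at the start. The cup (218,167), tape (257,235) and figures (340,138) and (422,208) have not moved, and the arm is clear at (540,268).

```bash
python3 -c "
from station import *
print(finish_job())"
```

```text
the job is handed in; nothing more can be done
None
```

I pressed the four pads shut one after another: all four sit about 8.5 mm lower than at the start, the tub, figures, tape measure and drink look unmoved in the top view, and I handed the job in at about 11.6 s (no verdict was returned).

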